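# Release the red thread bobbin from its push-latch dock and clamp it in the bobbin clamp

### The job

Take the red thread bobbin out of the tilted green dock: press its cap gently straight in until the latch lets go, so that it springs out when you back off, then pull it free. Stand it upright, cap up, on the base of the yellow V-block clamp, snug in the V, then swing the black-handled lever past its centre so that it snaps across and clamps the bobbin. Leave the blue bobbin latched in the dock and the other things on the bench where they are.

Things in the scene. Friction and masses are not known exactly. Their poses are not given: they have to be found in the camera images.
- red_bobbin: Loose red thread bobbin, 110 mm long, 0.18 kg: bottom flange 46 mm diameter, 6 mm thick; yarn 44 mm diameter; cap 46 mm diameter, 36 mm long. Origin: centre of the bottom face, +z along its axis to the cap. It starts latched in either bay of the dock, cap end 1 mm below the dock's face (no grip). Sprung out, its cap end stands 39 mm proud; 75 mm more along the axis frees it.
- blue_bobbin: The same bobbin with blue yarn and cap, latched in the dock's other bay (its axis 76 mm beside the red one's). Leave it latched: do not press it.
- dock: Fixed green block, two square bays 49 mm wide, mouth face 83 (x -35 to +48) by 149 mm. Origin: centre of the mouth face, 172 mm above the table; +z out of the bays along their axes, leaning 35 degrees from vertical towards the robot; y along the row, bay axes at x = 0, y = -38 and +38 mm. Come and go along the bay axis, tool tilted.
- guide_bar (a point): Middle of the steel thread-guide bar, 12 mm thick, 200 mm long, level, parallel to the row of bays, 140 mm above the dock's face centre (15 mm behind it); arms at its ends run back to posts behind the dock. It blocks an upright tool; a tool along the bay axis passes under and in front of it.
- plunger_a: Black spring plate that carries the bobbin in the bay at dock y = -38 mm; origin: centre of its top; z as the dock. Its latch: pressing the bobbin straight in meets a damped spring, 6 to 11 N; it trips 7 to 17 mm in (hidden, different each time); a hard stop follows 3 mm later: press at 10 to 15 mm/s until some 16 N is felt, then back off and the bobbin follows out in under 1 s.
- plunger_b: Black spring plate that carries the bobbin in the bay at dock y = +38 mm; origin: centre of its top; z as the dock. Same latch as the other. Let go before it trips, the bobbin stays latched and can be pressed again; pressing against the stop with more than 50 N damages it. Sprung out, the plate is 40 mm farther out than latched.
- clamp: Fixed bobbin clamp: dark steel base plate 130 (x) by 190 mm (y -124 to +66), top face 12 mm above the table, with a yellow V-block, 65 mm high above the table, that opens towards the clamp's -x (towards the robot when not turned); x, y horizontal, z up. Origin on the table under the place of the bobbin's axis.
- nest (a point): On the base plate's top: where the centre of the bobbin's bottom face is when it touches both faces of the V (walls begin 23 mm from it, in the +x half only; there is free room towards clamp -x). The lever pushes a bobbin that stands up to 10 mm short of it home.
- lever (a joint): Angle of the over-centre clamp lever, rad: starts open at 0, held there by its spring, grows as it closes (clockwise seen from above); its centre is at 0.85 (it springs back open before, snaps on by itself after); about 1.45 when it bears on a bobbin home in the V, 1.75 with none. Turning it takes up to 0.6 N m (5 N at the grip).
- lever_grip (a point): On the upright black grip at the lever's end, 20 mm diameter, from 55 to 135 mm above the table; this point is on its axis, 98 mm above the table. It moves on a circle of 125 mm radius about the pivot. With the lever open it is 153 mm in front of the nest (clamp -x) and 43 mm to the clamp's -y; closed it is 29 mm in front and 67 mm to +y.
- lever_pivot (a point): On the lever's vertical hinge axis, 50 mm above the table, at clamp x = -29 mm, y = -58 mm. The lever bar is 14 mm square, 43 to 57 mm above the table.
- green_bobbin: Bystander: a spare green bobbin of the same size, standing on the table.
- wax_disc: Bystander: round beige wax cake, 64 mm diameter, 22 mm high.
- mug: Bystander: blue mug, 80 mm diameter, 90 mm high.
- jar: Bystander: amber jar, 66 mm diameter, 90 mm high.
- screwdriver: Bystander: screwdriver lying on the table.
- brush: Bystander: brush lying on the table.
Not all that is in view belongs to the job. What is meant by the red_bobbin is not grey or pink, and is the smaller of those in its own colour.

How it is judged:
By the outcome, as a careful person would: the job done as asked, in the order asked, and still so for the second after the job is handed in, with the robot touching nothing.
It also fails if it takes over 69 s, if anything falls off the work surface, if the arm or the gripper's body presses on something with over 40 N, if the wrist force passes 120 N, or if a joint passes its speed limit or range.

### The arm

A 6-joint arm with a two-finger parallel gripper is mounted at the origin on the work surface. World frame = base frame: x ahead of the robot, y to its left, z up, the work surface at z = 0. Lengths are in mm, angles in rad, forces in N, time in s.
With the tool pointing down it reaches from about 350 to 950 mm from the base axis. Payload 17.4 kg.
Tool frame: the origin (TCP) lies at the very end of the fingers, on their centre line; the grasp point (between the pads) lies 19 mm behind it; z points along the fingers, y is the line along which they close (so a half turn about z gives the same grasp; the last joint's range is limited). The gripper opens to 93 mm and grips with 3 to 60 N. Pads are 15 mm wide; open, the fingers measure 128 mm over their backs; the gripper's body (75 mm by 188 mm) begins 65 mm behind the grasp point.
Start: joints at [1.247, 0.116, 1.442, -0, 1.584, -0.038], TCP at [190.307, 647.623, 218.646] pointing down, gripper open.
Joint ranges: [-2.83, 2.83], [-0.83, 2.19], [0.07, 2.5], [-1.14, 4.28], [0.01, 3], [-2.97, 2.97]. Speed limits (rad/s): [1.89, 1.89, 2.22, 3.14, 3.14, 3.14].

### API

Orientations are given as [roll, pitch, yaw] about the fixed x, y, z axes, in that order (R = Rz(yaw) Ry(pitch) Rx(roll)).
In Python, from cell import * gives the robot as it stands.
- The arm moves only by the tool drive_tool, never from a script. Its argument "series" is a list of rows, each an object of numbers: "fingers": the opening, from 0 (shut) to 1 (fully open); "tx", "ty", "tz": the shift along the tool's x, y, z scaled (see below); "rx", "ry", "rz": the turn, a rotation vector about the tool's x, y, z scaled (see below). In form: [{"fingers": .., "tx": .., "ty": .., "tz": .., "rx": .., "ry": .., "rz": ..}, ...]. A call has exactly 5 rows; each row shifts and turns the commanded pose from where the row before left it, along the tool's axes as they then stand; what a row does not reach is not made up. The controller multiplies each number of a shift by 0.2 m and each number of a turn by 30 degrees. A row lasts 1/8 s, in which the tool goes at most 62.5 mm and 10.7 degrees, less where a joint would pass 70% of its speed; a pose out of reach is approached as far as the arm can. A call with a number of a shift or a turn outside -1 to 1 is refused whole. A call with a gripper value outside its range is refused whole. The fingers move at their own pace and stop on an object; "force" is the grip in N (left out, the last holds). Time passes only in rows, so rows that do not move let the fingers close, or fill a call up. It gives the time, the measured TCP pose, the force, the opening and the grip force at its end, in the units of the state.
- sense(): the state, without advancing time (a new reading comes with each control period).
- read_camera(name): name is "side" or "top" or "wrist"; returns (picture, depth): 384x512x3 uint8, blue, green, red; 384x512 float32, mm along the optical axis (not along the pixel's ray), 0 where there is no reading.
- camera_params(name): a dict with "fov_y" (degrees; the focal length in pixels is half the picture's height over the tangent of half this angle, whatever the lens; pixels are square), "cx", "cy" (the principal point, pixels), "cam_to_world" (4x4, takes a point from camera to world coordinates). Camera axes: x right, y up, looking along -z (the intrinsics and any distortion apply to the point x, -y, -z); pixel columns grow to the right and rows downward; lengths in mm; the calibration is good to about 2 mm. A picture is of the moment at which its call begins: read the wrist's pose just before it. camera_params takes no time and is no camera call; for the wrist camera it gives the pose at the moment of the call.
- finish_job(): hands the job in; it is judged then, once.
The state is a dict: "t": time; "q": joint angles; "joint_velocities": joint speeds; "joint_torque": joint torques, N m; "eef_pos": TCP position; "ee_rot": TCP orientation; "contact_force": force on the tool from outside, world axes, zero at the start; "torque": the same for the moment, N m; "finger_gap": finger opening in mm; "finger_force": force on a finger pad.
Only numpy, scipy, OpenCV 4.12 (cv2) and the standard library are available. Lean on these libraries where they do the work, as an engineer would, in place of code of your own. Each camera call takes 0.05 s, during which the arm holds its last target. There are 200 camera calls.

## Working session

There is one attempt and no reset: what is moved stays moved. The work goes in short steps, Python scripts to look and compute and a tool call to move; the robot and the scene stay as the last step left them, time stands still between calls to the robot, and variables do not carry over. Pictures are saved under pics/ and viewed, at most 10 in all, crops included, and the job is handed in when it is done.

Besides the shell and the picture viewer there is one more tool, called after "Emit:" in YAML: its name, and indented under it one key for each argument. drive_tool: Moves the arm, as the interface text tells. Shifts and turns lie within -1 to 1; 1 stands for 0.2 m of shift or 30 degrees of turn. Its arguments: {"type":"object","properties":{"series":{"type":"array","items":{"type":"object","properties":{"fingers":{"type":"number"},"tx":{"type":"number"},"ty":{"type":"number"},"tz":{"type":"number"},"rx":{"type":"number"},"ry":{"type":"number"},"rz":{"type":"number"}}}},"force":{"type":"number"}},"required":["series"]}

```bash
ls; mkdir -p pics; cat > h.py <<'E'
from cell import *
import numpy as np, cv2
from scipy.spatial.transform import Rotation as R
def shot(name,fn):
    p=camera_params(name); im,d=read_camera(name)
    cv2.imwrite('pics/%s.png'%fn,im); np.savez('pics/%s.npz'%fn,im=im,d=d,T=p['cam_to_world'],fov=p['fov_y'],c=[p['cx'],p['cy']])
    print(name,{k:v for k,v in p.items() if k!='cam_to_world'}, np.round(p['cam_to_world'],2).tolist())
    return im,d
def cloud(fn):
    z=np.load('pics/%s.npz'%fn); d=z['d']; h,w=d.shape; f=h/2/np.tan(np.radians(z['fov'])/2)
    v,u=np.mgrid[:h,:w]; X=(u-z['c'][0])/f*d; Y=-(v-z['c'][1])/f*d
    P=np.stack([X,Y,-d,np.ones_like(d)],-1)@np.array(z['T']).T
    return P[...,:3],z['im'],d
E
python3 - <<'E'
from h import *
s=sense(); print(s)
a,_=shot('top','top1'); b,_=shot('side','side1')
cv2.imwrite('pics/both.png',np.vstack([a,b])[:, :])
E
```

```text
pics
{'t': 0.0, 'q': array([ 1.24720062e+00,  1.16481085e-01,  1.44227579e+00,  1.29774196e-05,
        1.58401438e+00, -3.77930951e-02]), 'joint_velocities': array([ 0.00010824,  0.00015326, -0.00073502,  0.00123367,  0.00033614,
       -0.0018279 ]), 'joint_torque': array([ 2.77191655e-03, -7.21262455e+01, -6.22623467e+01,  7.83327059e-02,
        2.35125114e-02, -1.00363591e-04]), 'eef_pos': array([190.23341209, 647.41611032, 217.90195817]), 'ee_rot': array([-3.14041539e+00, -5.74995289e-05,  2.85579018e+00]), 'contact_force': array([ 0.34183188,  0.3227465 , -0.31999718]), 'torque': array([-0.00976224, -0.00716616, -0.00589398]), 'finger_force': 0.0, 'finger_gap': 92.95119289114001}
top {'fov_y': 45.95914830829591, 'cx': 252.26802853481385, 'cy': 191.35051948906812} [[0.01, 0.99, -0.17, 273.84], [-1.0, 0.01, -0.02, -21.35], [-0.02, 0.17, 0.99, 1481.46], [0.0, 0.0, 0.0, 1.0]]
side {'fov_y': 56.27403847175175, 'cx': 252.05580511528916, 'cy': 194.26151078747316} [[0.9, 0.23, -0.38, 58.93], [-0.44, 0.5, -0.75, -881.64], [0.01, 0.83, 0.55, 855.41], [0.0, 0.0, 0.0, 1.0]]
```

View pics/top1.png

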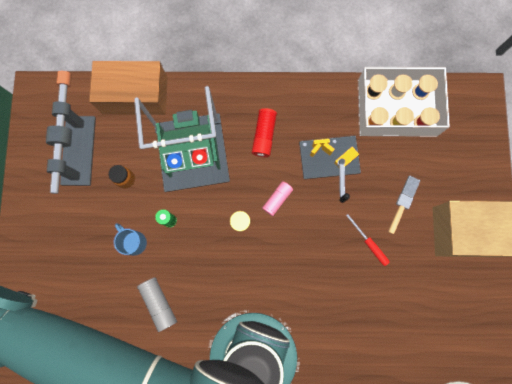

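View pics/side1.png

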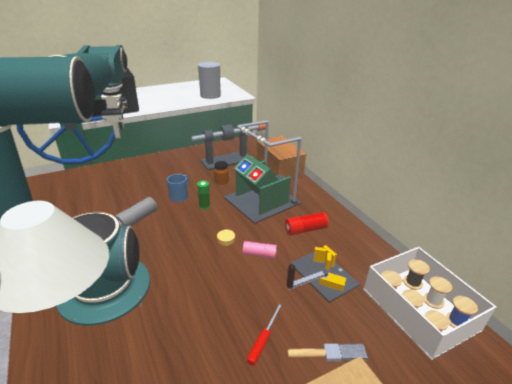

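Top picture: the red candidates are the cap in the dock bay at (199,157) and the large red roll lying on the bench at (264,132); a pink roll is at (278,198), and the blue cap is at (174,161). The dock one fits: it is latched in a bay and the smaller of the reds. The clamp is at (330,157), with its grip at (344,198). I'll confirm in a crop.

```bash
python3 - <<'E'
from h import *
P,im,d=cloud('top1')
a=cv2.resize(im[80:200,120:240],(600,600),interpolation=cv2.INTER_CUBIC)
b=cv2.resize(im[120:215,290:370],(505,600),interpolation=cv2.INTER_CUBIC)
cv2.imwrite('pics/crop.png',cv2.resize(np.hstack([a,b]),(800,434)))
for n,(u,v) in dict(red=(199,157),blue=(174,161),grip=(344,198),bigred=(264,132),bar=(180,140)).items(): print(n,P[v,u].round(1),d[v,u])
hsv=cv2.cvtColor(im,cv2.COLOR_BGR2HSV)
# bar points: height 250-400
Q=P[100:190,120:240].reshape(-1,3); c=im[100:190,120:240].reshape(-1,3)
m=(Q[:,2]>270); print(Q[m].min(0),Q[m].max(0),m.sum())
# caps by colour
H=hsv[100:190,120:240].reshape(-1,3)
uu=np.mgrid[100:190,120:240].reshape(2,-1).T
for n,mm in dict(red=((H[:,0]<8)|(H[:,0]>172))&(H[:,1]>170)&(H[:,2]>90),blue=(abs(H[:,0]-108)<14)&(H[:,1]>150)&(H[:,2]>80)).items():
    mm&=(Q[:,2]>100); print(n,mm.sum(),Q[mm].mean(0),np.ptp(Q[mm],axis=0),uu[mm].min(0),uu[mm].max(0))
# dock face plane from green points
g=(abs(H[:,0]-75)<20)&(H[:,1]>90)&(Q[:,2]>100)&(Q[:,2]<215)&(uu[:,0]>142)
G=Q[g]; print(g.sum(),G.mean(0)); 
# clamp yellow
Q=P[120:215,290:370].reshape(-1,3);H=hsv[120:215,290:370].reshape(-1,3)
y=(abs(H[:,0]-26)<6)&(H[:,1]>180)&(H[:,2]>120); print('yellow',y.sum(),Q[y].mean(0),Q[y].min(0),Q[y].max(0))
k=(H[:,2]<50)&(Q[:,2]>90);print('grip',k.sum(),Q[k].mean(0),np.ptp(Q[k],axis=0))
E
```

```text
red [599.9 164.5 171.5] 1349.5513
blue [586.4 238.3 173.7] 1346.4812
grip [ 487.6 -271.4  129.2] 1363.8151
bigred [712.7 -29.   61.8] 1472.8386
bar [608.7 195.5 321. ] 1204.2518
[273.84156797 -21.35327505 270.29938242] [ 730.61015038  327.51880189 1481.45879414] 789
red 134 [599.73671543 162.48632562 182.27666968] [ 347.90052667  212.73423364 1345.34868169] [150 192] [163 206]
blue 135 [589.82668949 238.88488051 172.42696851] [39.6880879  48.23705193 45.6088562 ] [154 167] [167 181]
270 [614.08349475 189.93882652 168.49122221]
yellow 208 [ 656.14348818 -268.4454464    51.89067492] [ 617.17278608 -330.54290225   32.3945006 ] [ 690.15065202 -186.7450048    73.42177427]
grip 23 [ 489.64097821 -272.81383652  120.97004529] [12.20598658  9.97419424 44.49676937]
```

View pics/crop.png

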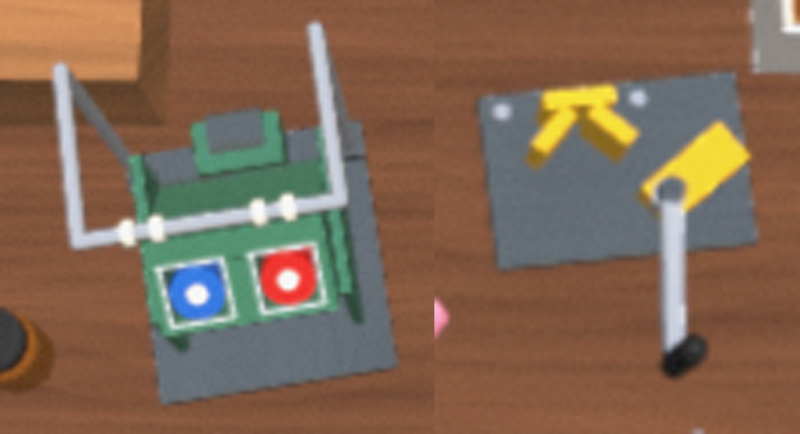

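The crop confirms it: a red cap in the right bay at top pixel (199.6,157.3), and a blue one at (174.4,160.9) in the left bay. They are 75 mm apart and at z≈172, as expected. The row is turned about 8.7° and the clamp about 6.5°. Next I'll plan a look from along the bay axis.

```bash
cat >> h.py <<'E'
from scipy.linalg import logm
def dockR(psi):  # tool orientation along bay axis
    return R.from_euler('z',psi,degrees=True)*R.from_euler('y',-35,degrees=True)
def tool_from_dock(D): M=D.as_matrix(); return R.from_matrix(np.stack([-M[:,0],M[:,1],-M[:,2]],1))
def down(psi): return tool_from_dock(R.from_euler('z',psi,degrees=True))
def plan(p,Rt,n):
    s=sense(); R0=R.from_euler('xyz',s['ee_rot']); T0=np.eye(4);T0[:3,:3]=R0.as_matrix();T0[:3,3]=s['eef_pos']
    T1=np.eye(4);T1[:3,:3]=Rt.as_matrix();T1[:3,3]=p
    dR=R0.inv()*Rt; w=dR.as_rotvec()/n; v=R0.inv().apply(np.array(p)-s['eef_pos'])
    # per-row shift: sum_k Rk^e v_row = v (shift applied before the row's turn)
    A=sum(R.from_rotvec(w*k).as_matrix() for k in range(n)); vr=np.linalg.solve(A,v)
    print('t %.2f pos'%s['t'],s['eef_pos'].round(1),'rot',s['ee_rot'].round(3),'F',s['contact_force'].round(1),'gap',round(s['finger_gap'],1))
    print('total tool shift mm',v.round(1),'turn deg',np.degrees(dR.as_rotvec()).round(2))
    print('rows',n,'t',(vr/200).round(4),'r',(np.degrees(w)/30).round(4))
E
python3 - <<'E'
from h import *
D=dockR(8.7); p=np.array([600,164.5,171.5])+D.apply([0,0,1])*150
print(p); plan(p,tool_from_dock(D),20)
E
```

```text
[514.95347986 151.48605366 294.37280664]
t 0.10 pos [190.2 647.4 218. ] rot [-3.141 -0.     2.856] F [-0.1 -0.5  0.3] gap 92.9
total tool shift mm [-451.4 -384.4  -76. ] turn deg [ -7.71 -34.45 -24.27]
rows 20 t [-0.0951 -0.1173  0.0054] r [-0.0129 -0.0574 -0.0404]
```

Emit:
drive_tool:
  series:
    - {"fingers": 0,"tx": -0.095,"ty": -0.117,"tz": 0.005,"rx": -0.013,"ry": -0.057,"rz": -0.04}
    - {"fingers": 0,"tx": -0.095,"ty": -0.117,"tz": 0.005,"rx": -0.013,"ry": -0.057,"rz": -0.04}
    - {"fingers": 0,"tx": -0.095,"ty": -0.117,"tz": 0.005,"rx": -0.013,"ry": -0.057,"rz": -0.04}
    - {"fingers": 0,"tx": -0.095,"ty": -0.117,"tz": 0.005,"rx": -0.013,"ry": -0.057,"rz": -0.04}
    - {"fingers": 0,"tx": -0.095,"ty": -0.117,"tz": 0.005,"rx": -0.013,"ry": -0.057,"rz": -0.04}
  force: 20

```text
t: 0.72
eef_pos: [254.6, 510.2, 217.6]
ee_rot: [3.116, 0.152, 2.96]
contact_force: [0.7, 0.1, 0.6]
finger_gap: 47.6
finger_force: 0.0
```

Emit:
drive_tool:
  series:
    - {"fingers": 0,"tx": -0.095,"ty": -0.117,"tz": 0.005,"rx": -0.013,"ry": -0.057,"rz": -0.04}
    - {"fingers": 0,"tx": -0.095,"ty": -0.117,"tz": 0.005,"rx": -0.013,"ry": -0.057,"rz": -0.04}
    - {"fingers": 0,"tx": -0.095,"ty": -0.117,"tz": 0.005,"rx": -0.013,"ry": -0.057,"rz": -0.04}
    - {"fingers": 0,"tx": -0.095,"ty": -0.117,"tz": 0.005,"rx": -0.013,"ry": -0.057,"rz": -0.04}
    - {"fingers": 0,"tx": -0.095,"ty": -0.117,"tz": 0.005,"rx": -0.013,"ry": -0.057,"rz": -0.04}

```text
t: 1.35
eef_pos: [331.8, 381.3, 229.2]
ee_rot: [3.105, 0.304, 3.062]
contact_force: [1.0, -0.3, 0.7]
finger_gap: 0.9
finger_force: 0.0
```

Emit:
drive_tool:
  series:
    - {"fingers": 0,"tx": -0.095,"ty": -0.117,"tz": 0.005,"rx": -0.013,"ry": -0.057,"rz": -0.04}
    - {"fingers": 0,"tx": -0.095,"ty": -0.117,"tz": 0.005,"rx": -0.013,"ry": -0.057,"rz": -0.04}
    - {"fingers": 0,"tx": -0.095,"ty": -0.117,"tz": 0.005,"rx": -0.013,"ry": -0.057,"rz": -0.04}
    - {"fingers": 0,"tx": -0.095,"ty": -0.117,"tz": 0.005,"rx": -0.013,"ry": -0.057,"rz": -0.04}
    - {"fingers": 0,"tx": -0.095,"ty": -0.117,"tz": 0.005,"rx": -0.013,"ry": -0.057,"rz": -0.04}

```text
t: 1.98
eef_pos: [419.2, 261.2, 254.5]
ee_rot: [3.11, 0.457, -3.114]
contact_force: [0.5, 1.5, 0.0]
finger_gap: 0.5
finger_force: 0.0
```

Emit:
drive_tool:
  series:
    - {"fingers": 0,"tx": -0.095,"ty": -0.117,"tz": 0.005,"rx": -0.013,"ry": -0.057,"rz": -0.04}
    - {"fingers": 0,"tx": -0.095,"ty": -0.117,"tz": 0.005,"rx": -0.013,"ry": -0.057,"rz": -0.04}
    - {"fingers": 0,"tx": -0.095,"ty": -0.117,"tz": 0.005,"rx": -0.013,"ry": -0.057,"rz": -0.04}
    - {"fingers": 0,"tx": -0.095,"ty": -0.117,"tz": 0.005,"rx": -0.013,"ry": -0.057,"rz": -0.04}
    - {"fingers": 0,"tx": -0.095,"ty": -0.117,"tz": 0.005,"rx": -0.013,"ry": -0.057,"rz": -0.04}

```text
t: 2.6
eef_pos: [513.7, 151.0, 294.8]
ee_rot: [3.136, 0.608, -2.996]
contact_force: [0.5, 0.6, 0.3]
finger_gap: 0.7
finger_force: 0.0
```

Emit:
drive_tool:
  series:
    - {"fingers": 0}
    - {"fingers": 0}
    - {"fingers": 0}
    - {"fingers": 0}
    - {"fingers": 0}

```text
schema error: expected keys fingers, tx, ty, tz, rx, ry, rz
```

```bash
python3 - <<'E'
from h import *
s=sense();print(s['eef_pos'],s['ee_rot'])
shot('wrist','w1')
P,im,d=cloud('w1')
hsv=cv2.cvtColor(im,cv2.COLOR_BGR2HSV);H=hsv
for n,mm in dict(red=((H[...,0]<8)|(H[...,0]>172))&(H[...,1]>170)&(H[...,2]>90),blue=(abs(H[...,0]-108)<14)&(H[...,1]>150)&(H[...,2]>80)).items():
    mm=mm&(abs(P[...,2]-172)<25)&(d>0); v,u=np.nonzero(mm); print(n,mm.sum(),P[mm].mean(0),P[mm].min(0),P[mm].max(0),u.min(),u.max(),v.min(),v.max())
E
```

```text
[513.73618179 150.98104747 294.83562524] [ 3.13648429  0.60837502 -2.99590675]
wrist {'fov_y': 66.29031209781633, 'cx': 253.6935818980791, 'cy': 191.57265851523286} [[-0.15, -0.62, -0.77, 357.4], [0.99, -0.09, -0.12, 126.61], [0.0, -0.78, 0.63, 385.59], [0.0, 0.0, 0.0, 1.0]]
red 1143 [600.00384965 164.37409518 169.17893919] [581.43546631 141.90037176 147.22991253] [643.70401979 194.07547674 183.16012298] 234 274 159 198
blue 98 [582.31941725 223.19622899 158.23723596] [568.85156422 216.63870359 147.43805421] [601.656169   249.04320417 173.38626691] 302 335 158 185
```

View pics/w1.png

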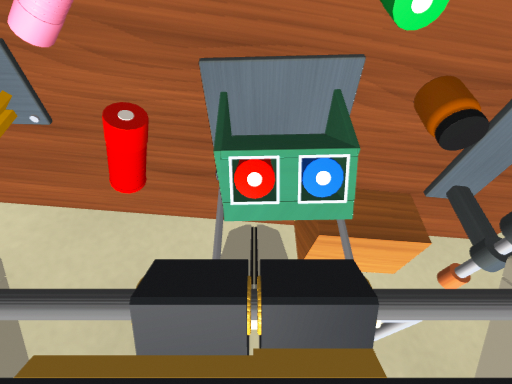

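The wrist view shows the dock with the red cap centre at (254.5,179.5) and the blue one at (323,178). The mouth-frame outer corners run from (230,157) and (232,203) on the left to (349,154) and (349,202) on the right. The large red roll is at (126,147). Nothing stands in front of the bay.

```bash
python3 - <<'E'
from h import *
P,im,d=cloud('w1')
r=np.median(P[176:184,251:259].reshape(-1,3),0); b=np.median(P[174:182,319:327].reshape(-1,3),0)
print('red',r,'blue',b,np.linalg.norm(r-b),np.degrees(np.arctan2(-(b-r)[0],(b-r)[1])))
# face plane fit over face region
Q=P[150:212,226:352].reshape(-1,3); n=None
m=np.ones(len(Q),bool)
for i in range(6):
    c=Q[m].mean(0); n=np.linalg.svd(Q[m]-c,full_matrices=False)[2][2]; n*=np.sign(n[2]); m=abs((Q-c)@n)<3
print('plane',c,n,m.sum(),'tilt',np.degrees(np.arccos(n[2])),'yaw',np.degrees(np.arctan2(-n[1],-n[0])))
D=dockR(8.7)
s=sense(); z=D.as_matrix()[:,2]
# tip offset in dock axes wrt red cap
print('tip wrt red in dock axes',D.inv().apply(s['eef_pos']-r))
Rt=R.from_euler('xyz',s['ee_rot']); print('tool z angle dock', np.degrees(Rt.as_matrix().T@z).round(2)/57.3)
for yaw in (8.7,np.degrees(np.arctan2(-n[1],-n[0]))):
    D=dockR(yaw); plan(r+D.as_matrix()[:,2]*25,tool_from_dock(D),5)
E
```

```text
red [600.40502117 164.93982416 171.19232252] blue [587.01474117 238.94081382 170.76732462] 75.20390078540817 10.256538496316333
plane [595.36419329 203.34963503 170.82886098] [-0.30245739 -0.05679698  0.9514692 ] 2251 tilt 17.92332604100718 yaw 10.63543166138614
tip wrt red in dock axes [  0.57986229  -2.61817699 151.81820722]
tool z angle dock [-1.74520070e-04  6.98080279e-04 -1.00000000e+00]
t 2.65 pos [515.2 149.3 295.9] rot [ 3.138  0.611 -2.995] F [-0.8 -1.   0.1] gap 0.4
total tool shift mm [  0.6   2.5 126.8] turn deg [ 0.04  0.01 -0.24]
rows 5 t [0.0006 0.0026 0.1268] r [ 0.0003  0.0001 -0.0016]
t 2.65 pos [515.2 149.3 295.9] rot [ 3.138  0.611 -2.995] F [-0.8 -1.   0.1] gap 0.4
total tool shift mm [  0.6   2.  126.8] turn deg [-1.07  0.02 -1.82]
rows 5 t [0.0006 0.0011 0.1268] r [-0.0071  0.0001 -0.0122]
```

```bash
python3 - <<'E'
from h import *
def ray(fn,u,v):
    z=np.load('pics/%s.npz'%fn); T=z['T'];f=192/np.tan(np.radians(z['fov'])/2)
    return T[:3,3],T[:3,:3]@np.array([(u-z['c'][0])/f,-(v-z['c'][1])/f,-1])
def hit(fn,uv,c,n):
    o,q=ray(fn,*uv); return o+q*((c-o)@n)/(q@n)
c=np.array([600.4,164.9,171.2]); n=dockR(9.5).as_matrix()[:,2]; up=np.array([0,0,1.])
def yaw(a,b): e=b-a; return np.degrees(np.arctan2(-e[0],e[1])).round(2),np.linalg.norm(e).round(1)
for a,b in [((230,157),(349,154)),((232,203),(349,202)),((254.5,179.5),(323,178))]: 
    A,B=hit('w1',a,c,n),hit('w1',b,c,n); print(yaw(A,B),A.round(1),B.round(1))
print('plate',yaw(hit('w1',(201,62),up*8,up),hit('w1',(362,57),up*8,up)))
print('top plate',yaw(hit('top1',(228.9+0.8,181.1),up*8,up),hit('top1',(164.2,191.3),up*8,up)))
print('top bar',yaw(hit('top1',(213.9,136.1),up*312,up),hit('top1',(142.1,146.3),up*312,up)))
print('top caps',yaw(hit('top1',(199.56,157.3),up*171,up),hit('top1',(174.4,160.9),up*171,up)))
E
```

```text
(np.float64(9.98), np.float64(128.7)) [584.1 135.7 156.6] [561.8 262.4 155.8]
(np.float64(9.25), np.float64(132.5)) [626.6 143.1 186.8] [605.3 273.8 187.2]
(np.float64(9.87), np.float64(75.8)) [600.4 165.  171.2] [587.5 239.7 170.9]
plate (np.float64(10.24), np.float64(211.7))
top plate (np.float64(9.6), np.float64(219.6))
top bar (np.float64(8.86), np.float64(194.1))
top caps (np.float64(8.91), np.float64(75.7))
```

```bash
python3 - <<'E'
from h import *
D=dockR(9.6); plan(np.array([600.3,164.7,171.3])+D.as_matrix()[:,2]*12,tool_from_dock(D),5)
E
```

```text
t 2.65 pos [515.2 149.3 295.9] rot [ 3.138  0.611 -2.995] F [-0.8 -1.   0.1] gap 0.4
total tool shift mm [  0.7   2.2 139.7] turn deg [-0.48  0.01 -0.98]
rows 5 t [0.0006 0.0017 0.1397] r [-0.0032  0.0001 -0.0065]
```

Emit:
drive_tool:
  series:
    - {"fingers": 0,"tx": 0.001,"ty": 0.002,"tz": 0.14,"rx": -0.003,"ry": 0,"rz": -0.0065}
    - {"fingers": 0,"tx": 0.001,"ty": 0.002,"tz": 0.14,"rx": -0.003,"ry": 0,"rz": -0.0065}
    - {"fingers": 0,"tx": 0.001,"ty": 0.002,"tz": 0.14,"rx": -0.003,"ry": 0,"rz": -0.0065}
    - {"fingers": 0,"tx": 0.001,"ty": 0.002,"tz": 0.14,"rx": -0.003,"ry": 0,"rz": -0.0065}
    - {"fingers": 0,"tx": 0.001,"ty": 0.002,"tz": 0.14,"rx": -0.003,"ry": 0,"rz": -0.0065}

```text
t: 3.28
eef_pos: [591.4, 166.4, 178.2]
ee_rot: [3.14, 0.607, -2.976]
contact_force: [0.9, -0.2, -0.4]
finger_gap: 0.5
finger_force: 0.0
```

Emit:
drive_tool:
  series:
    - {"fingers": 0,"tx": 0,"ty": 0,"tz": 0.0075,"rx": 0,"ry": 0,"rz": 0}
    - {"fingers": 0,"tx": 0,"ty": 0,"tz": 0.0075,"rx": 0,"ry": 0,"rz": 0}
    - {"fingers": 0,"tx": 0,"ty": 0,"tz": 0.0075,"rx": 0,"ry": 0,"rz": 0}
    - {"fingers": 0,"tx": 0,"ty": 0,"tz": 0.0075,"rx": 0,"ry": 0,"rz": 0}
    - {"fingers": 0,"tx": 0,"ty": 0,"tz": 0,"rx": 0,"ry": 0,"rz": 0}

```text
t: 3.9
eef_pos: [594.5, 167.0, 174.7]
ee_rot: [3.14, 0.608, -2.976]
contact_force: [-0.1, -0.0, 0.3]
finger_gap: 0.4
finger_force: 0.0
```

```bash
cat > w.py <<'E'
from h import *
D=dockR(9.6); s=sense()
print('tip wrt red cap, dock axes',D.inv().apply(s['eef_pos']-[600.3,164.7,171.3]).round(1),'F dock',D.inv().apply(s['contact_force']).round(1),s['t'])
E
python3 w.py
```

```text
tip wrt red cap, dock axes [-2.5  3.2  5.8] F dock [ 0.1 -0.   0.3] 3.9
```

Emit:
drive_tool:
  series:
    - {"fingers": 0,"tx": -0.006,"ty": -0.008,"tz": 0,"rx": 0,"ry": 0,"rz": 0}
    - {"fingers": 0,"tx": -0.006,"ty": -0.008,"tz": 0.0075,"rx": 0,"ry": 0,"rz": 0}
    - {"fingers": 0,"tx": 0,"ty": 0,"tz": 0.0075,"rx": 0,"ry": 0,"rz": 0}
    - {"fingers": 0,"tx": 0,"ty": 0,"tz": 0.0075,"rx": 0,"ry": 0,"rz": 0}
    - {"fingers": 0,"tx": 0,"ty": 0,"tz": 0.0075,"rx": 0,"ry": 0,"rz": 0}

```text
t: 4.53
eef_pos: [600.5, 164.8, 171.0]
ee_rot: [3.14, 0.608, -2.976]
contact_force: [-5.5, -1.8, 4.5]
finger_gap: 0.5
finger_force: 3.1
```

```bash
python3 w.py
```

```text
tip wrt red cap, dock axes [-0.   0.  -0.3] F dock [-2.1 -0.8  7. ] 4.525
```

Emit:
drive_tool:
  series:
    - {"fingers": 0,"tx": 0,"ty": 0,"tz": 0.0075,"rx": 0,"ry": 0,"rz": 0}
    - {"fingers": 0,"tx": 0,"ty": 0,"tz": 0.0075,"rx": 0,"ry": 0,"rz": 0}
    - {"fingers": 0,"tx": 0,"ty": 0,"tz": 0.0075,"rx": 0,"ry": 0,"rz": 0}
    - {"fingers": 0,"tx": 0,"ty": 0,"tz": 0.0075,"rx": 0,"ry": 0,"rz": 0}
    - {"fingers": 0,"tx": 0,"ty": 0,"tz": 0.0075,"rx": 0,"ry": 0,"rz": 0}

```text
t: 5.15
eef_pos: [604.7, 165.5, 164.7]
ee_rot: [3.14, 0.608, -2.976]
contact_force: [-6.5, -1.2, 7.3]
finger_gap: 0.7
finger_force: 4.7
```

```bash
python3 w.py
```

```text
tip wrt red cap, dock axes [-0.1  0.  -7.9] F dock [-1.3 -0.1  9.7] 5.15
```

Depth is about 8 mm. I'll use shorter steps from here.

Emit:
drive_tool:
  series:
    - {"fingers": 0,"tx": 0,"ty": 0,"tz": 0.0065,"rx": 0,"ry": 0,"rz": 0}
    - {"fingers": 0,"tx": 0,"ty": 0,"tz": 0.0065,"rx": 0,"ry": 0,"rz": 0}
    - {"fingers": 0,"tx": 0,"ty": 0,"tz": 0,"rx": 0,"ry": 0,"rz": 0}
    - {"fingers": 0,"tx": 0,"ty": 0,"tz": 0,"rx": 0,"ry": 0,"rz": 0}
    - {"fingers": 0,"tx": 0,"ty": 0,"tz": 0,"rx": 0,"ry": 0,"rz": 0}

```text
t: 5.78
eef_pos: [606.1, 165.7, 162.5]
ee_rot: [3.14, 0.608, -2.976]
contact_force: [-4.8, -0.8, 4.0]
finger_gap: 0.4
finger_force: 3.3
```

```bash
python3 w.py
```

```text
tip wrt red cap, dock axes [ -0.2   0.  -10.5] F dock [-1.7  0.   6. ] 5.775
```

Emit:
drive_tool:
  series:
    - {"fingers": 0,"tx": 0,"ty": 0,"tz": 0,"rx": 0,"ry": 0,"rz": 0}
    - {"fingers": 0,"tx": 0,"ty": 0,"tz": 0,"rx": 0,"ry": 0,"rz": 0}
    - {"fingers": 0,"tx": 0,"ty": 0,"tz": 0,"rx": 0,"ry": 0,"rz": 0}
    - {"fingers": 0,"tx": 0,"ty": 0,"tz": 0.0065,"rx": 0,"ry": 0,"rz": 0}
    - {"fingers": 0,"tx": 0,"ty": 0,"tz": 0.0065,"rx": 0,"ry": 0,"rz": 0}

```text
t: 6.4
eef_pos: [607.5, 166.0, 160.6]
ee_rot: [3.14, 0.608, -2.976]
contact_force: [-7.8, -2.8, 6.4]
finger_gap: 0.6
finger_force: 5.1
```

```bash
python3 w.py
```

```text
tip wrt red cap, dock axes [ -0.1   0.  -13. ] F dock [-3.  -1.5  9.9] 6.4
```

Emit:
drive_tool:
  series:
    - {"fingers": 0,"tx": 0,"ty": 0,"tz": 0,"rx": 0,"ry": 0,"rz": 0}
    - {"fingers": 0,"tx": 0,"ty": 0,"tz": 0,"rx": 0,"ry": 0,"rz": 0}
    - {"fingers": 0,"tx": 0,"ty": 0,"tz": 0,"rx": 0,"ry": 0,"rz": 0}
    - {"fingers": 0,"tx": 0,"ty": 0,"tz": 0.0065,"rx": 0,"ry": 0,"rz": 0}
    - {"fingers": 0,"tx": 0,"ty": 0,"tz": 0.0065,"rx": 0,"ry": 0,"rz": 0}

```text
t: 7.02
eef_pos: [609.1, 166.3, 159.2]
ee_rot: [3.14, 0.609, -2.976]
contact_force: [-19.1, -2.9, 19.9]
finger_gap: 0.6
finger_force: 13.7
```

```bash
python3 w.py
```

```text
tip wrt red cap, dock axes [  0.4   0.1 -15. ] F dock [-4.4  0.3 27.4] 7.025
```

Felt 27 N at the stop, so the latch has tripped. Backing off.

Emit:
drive_tool:
  series:
    - {"fingers": 0,"tx": 0,"ty": 0,"tz": -0.03,"rx": 0,"ry": 0,"rz": 0}
    - {"fingers": 0,"tx": 0,"ty": 0,"tz": -0.08,"rx": 0,"ry": 0,"rz": 0}
    - {"fingers": 0,"tx": 0,"ty": 0,"tz": -0.14,"rx": 0,"ry": 0,"rz": 0}
    - {"fingers": 0,"tx": 0,"ty": 0,"tz": -0.14,"rx": 0,"ry": 0,"rz": 0}
    - {"fingers": 0.5,"tx": 0,"ty": 0,"tz": -0.1,"rx": 0,"ry": 0,"rz": 0}

```text
t: 7.65
eef_pos: [552.9, 156.7, 240.3]
ee_rot: [3.14, 0.609, -2.976]
contact_force: [-1.4, -0.0, 0.7]
finger_gap: 6.4
finger_force: 0.0
```

Emit:
drive_tool:
  series:
    - {"fingers": 1,"tx": 0,"ty": 0,"tz": 0,"rx": 0,"ry": 0,"rz": 0}
    - {"fingers": 1,"tx": 0,"ty": 0,"tz": 0,"rx": 0,"ry": 0,"rz": 0}
    - {"fingers": 1,"tx": 0,"ty": 0,"tz": 0,"rx": 0,"ry": 0,"rz": 0}
    - {"fingers": 1,"tx": 0,"ty": 0,"tz": 0,"rx": 0,"ry": 0,"rz": 0}
    - {"fingers": 1,"tx": 0,"ty": 0,"tz": 0,"rx": 0,"ry": 0,"rz": 0}

```text
t: 8.28
eef_pos: [553.9, 156.8, 238.3]
ee_rot: [3.14, 0.607, -2.976]
contact_force: [0.1, -0.5, -0.4]
finger_gap: 56.1
finger_force: 0.0
```

```bash
python3 w.py; python3 - <<'E'
from h import *
shot('wrist','w2'); print(sense()['finger_gap'])
P,im,d=cloud('w2'); D=dockR(9.6)
H=cv2.cvtColor(im,cv2.COLOR_BGR2HSV); mm=((H[...,0]<8)|(H[...,0]>172))&(H[...,1]>170)&(H[...,2]>60)&(d>0)
Q=D.inv().apply(P.reshape(-1,3)-[600.3,164.7,171.3]).reshape(P.shape)
mm&=(abs(Q[...,1])<40)&(abs(Q[...,0])<40)&(Q[...,2]>10); v,u=np.nonzero(mm)
if mm.sum(): print(mm.sum(),Q[mm].min(0),Q[mm].max(0)); top=mm&(Q[...,2]>np.percentile(Q[mm][:,2],50)-6); print(Q[top].mean(0),Q[top].min(0),Q[top].max(0),u.min(),u.max(),v.min(),v.max())
E
```

```text
tip wrt red cap, dock axes [-0.2 -0.  81.9] F dock [-0.2 -0.5 -0.3] 8.275
wrist {'fov_y': 66.29031209781633, 'cx': 253.6935818980791, 'cy': 191.57265851523286} [[-0.17, -0.62, -0.77, 398.06], [0.99, -0.1, -0.13, 129.92], [0.0, -0.78, 0.63, 329.23], [0.0, 0.0, 0.0, 1.0]]
59.698266022173
2637 [-25.1165862  -22.17112178  10.07104891] [19.89816537 21.65179118 40.77819073]
[-3.94754691 -0.31102449 38.67103006] [-25.1165862  -22.17112178  32.77552143] [19.89816537 21.65179118 40.77819073] 225 283 173 237
```

View pics/w2.png

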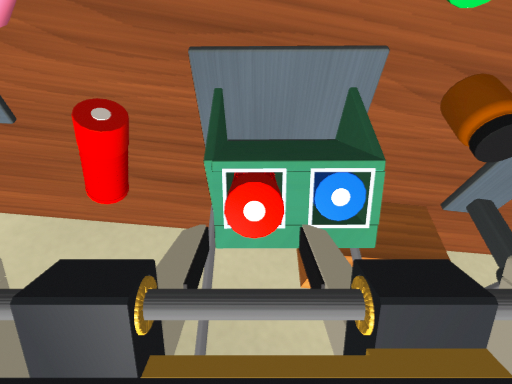

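The red cap now stands proud at (254,210), measured 40 mm above its latched height. Blue is still flush at (341,197), and the fingers are opening either side. Advancing along the axis to grip.

Emit:
drive_tool:
  series:
    - {"fingers": 0.9,"tx": 0,"ty": 0,"tz": 0.02,"rx": 0,"ry": 0,"rz": 0}
    - {"fingers": 0.9,"tx": 0,"ty": 0,"tz": 0.05,"rx": 0,"ry": 0,"rz": 0}
    - {"fingers": 0.9,"tx": 0,"ty": 0,"tz": 0.1,"rx": 0,"ry": 0,"rz": 0}
    - {"fingers": 0.9,"tx": 0,"ty": 0,"tz": 0.12,"rx": 0,"ry": 0,"rz": 0}
    - {"fingers": 0.9,"tx": 0,"ty": 0,"tz": 0.08,"rx": 0,"ry": 0,"rz": 0}

```text
t: 8.95
eef_pos: [595.8, 163.9, 176.2]
ee_rot: [3.14, 0.606, -2.976]
contact_force: [-0.1, -0.7, -0.1]
finger_gap: 83.5
finger_force: 0.0
```

Emit:
drive_tool:
  series:
    - {"fingers": 0,"tx": 0,"ty": 0,"tz": 0,"rx": 0,"ry": 0,"rz": 0}
    - {"fingers": 0,"tx": 0,"ty": 0,"tz": 0,"rx": 0,"ry": 0,"rz": 0}
    - {"fingers": 0,"tx": 0,"ty": 0,"tz": 0,"rx": 0,"ry": 0,"rz": 0}
    - {"fingers": 0,"tx": 0,"ty": 0,"tz": 0,"rx": 0,"ry": 0,"rz": 0}
    - {"fingers": 0,"tx": 0,"ty": 0,"tz": 0,"rx": 0,"ry": 0,"rz": 0}
  force: 25

```text
t: 9.57
eef_pos: [595.5, 164.0, 178.6]
ee_rot: [3.14, 0.609, -2.976]
contact_force: [-1.7, -0.1, 2.7]
finger_gap: 45.4
finger_force: 25.0
```

```bash
python3 w.py; python3 -c "
from cell import *;s=sense();print(s['finger_gap'],s['finger_force'])"
```

```text
tip wrt red cap, dock axes [0.2 0.1 8.7] F dock [0.1 0.2 3.2] 9.575
45.41553661364564 25.001285076141357
```

Emit:
drive_tool:
  series:
    - {"fingers": 0,"tx": 0,"ty": 0,"tz": -0.04,"rx": 0,"ry": 0,"rz": 0}
    - {"fingers": 0,"tx": 0,"ty": 0,"tz": -0.1,"rx": 0,"ry": 0,"rz": 0}
    - {"fingers": 0,"tx": 0,"ty": 0,"tz": -0.16,"rx": 0,"ry": 0,"rz": 0}
    - {"fingers": 0,"tx": 0,"ty": 0,"tz": -0.2,"rx": 0,"ry": 0,"rz": 0}
    - {"fingers": 0,"tx": 0,"ty": 0,"tz": -0.2,"rx": 0,"ry": 0,"rz": 0}

```text
t: 10.2
eef_pos: [515.5, 150.2, 293.5]
ee_rot: [3.14, 0.607, -2.976]
contact_force: [0.5, -0.5, -1.9]
finger_gap: 45.7
finger_force: 25.0
```

```bash
python3 w.py; python3 - <<'E'
from h import *
# clamp geometry from top view
P,im,d=cloud('top1'); H=cv2.cvtColor(im,cv2.COLOR_BGR2HSV)
Q=P[120:190,285:375].reshape(-1,3); h=H[120:190,285:375].reshape(-1,3)
m=(h[:,1]<110)&(h[:,2]<110)&(h[:,2]>40)&(Q[:,2]<30)
r=cv2.minAreaRect(Q[m][:,:2].astype(np.float32)); print('plate',r,m.sum()); print(cv2.boxPoints(r))
z=np.load('pics/top1.npz');T=z['T'];f=192/np.tan(np.radians(z['fov'])/2)
def hit(u,v,zz):
    q=T[:3,:3]@np.array([(u-z['c'][0])/f,-(v-z['c'][1])/f,-1]);o=T[:3,3];return (o+q*(zz-o[2])/q[2]).round(1)
px=lambda x,y:(290+(x-434)/4.573,120+y/4.573)
for n,xy,zz in [('plTL',(480,100),12),('plTR',(735,73),12),('plBL',(498,268),12),('plBR',(757,240),12),('pivot',(671,190),60),('griptop',(690,350),135),('Vbackmid',(580,98),65),('VL tip',(537,160),65),('VR tip',(625,155),65),('Vapex',(583,112),65)]:
    print(n,hit(*px(*xy),zz))
E
```

```text
tip wrt red cap, dock axes [-4.000e-01 -1.000e-01  1.495e+02] F dock [-0.7 -0.5 -1.8] 10.2
plate ((646.643798828125, -249.9022216796875), (135.7991943359375, 194.35765075683594), 6.152938365936279) 155
[[ 568.7195  -160.56087]
 [ 589.5513  -353.79892]
 [ 724.5681  -339.2436 ]
 [ 703.7363  -146.00552]]
plTL [ 694.8 -150.3   12. ]
plTR [ 716.9 -336.9   12. ]
plBL [ 569.5 -162.8   12. ]
plBR [ 592.  -349.6   12. ]
pivot [ 616.9 -279.7   60. ]
griptop [ 491.2 -276.4  135. ]
Vbackmid [ 681.7 -216.1   65. ]
VL tip [ 636.4 -185.5   65. ]
VR tip [ 640.6 -247.1   65. ]
Vapex [ 671.5 -218.1   65. ]
```

```bash
python3 - <<'E'
from h import *
C=R.from_euler('z',6.7,degrees=True); O=np.array([638,-217,0.])
p=O+C.apply([-50,110,250]); print(p); plan(p,down(6.7),10)
E
```

```text
[ 575.50768644 -113.58476541  250.        ]
t 10.20 pos [515.5 150.2 293.5] rot [ 3.14   0.607 -2.976] F [ 0.5 -0.5 -1.9] gap 45.7
total tool shift mm [  11.9 -270.2   44.3] turn deg [ 0.93 34.75  2.72]
rows 10 t [-0.0032 -0.135   0.024 ] r [0.0031 0.1158 0.0091]
```

Emit:
drive_tool:
  series:
    - {"fingers": 0,"tx": -0.003,"ty": -0.135,"tz": 0.024,"rx": 0.003,"ry": 0.116,"rz": 0.009}
    - {"fingers": 0,"tx": -0.003,"ty": -0.135,"tz": 0.024,"rx": 0.003,"ry": 0.116,"rz": 0.009}
    - {"fingers": 0,"tx": -0.003,"ty": -0.135,"tz": 0.024,"rx": 0.003,"ry": 0.116,"rz": 0.009}
    - {"fingers": 0,"tx": -0.003,"ty": -0.135,"tz": 0.024,"rx": 0.003,"ry": 0.116,"rz": 0.009}
    - {"fingers": 0,"tx": -0.003,"ty": -0.135,"tz": 0.024,"rx": 0.003,"ry": 0.116,"rz": 0.009}

```text
t: 10.82
eef_pos: [551.2, 18.4, 272.6]
ee_rot: [3.136, 0.301, -3.001]
contact_force: [-0.0, 0.1, -2.2]
finger_gap: 45.6
finger_force: 25.0
```

Emit:
drive_tool:
  series:
    - {"fingers": 0,"tx": -0.003,"ty": -0.135,"tz": 0.024,"rx": 0.003,"ry": 0.116,"rz": 0.009}
    - {"fingers": 0,"tx": -0.003,"ty": -0.135,"tz": 0.024,"rx": 0.003,"ry": 0.116,"rz": 0.009}
    - {"fingers": 0,"tx": -0.003,"ty": -0.135,"tz": 0.024,"rx": 0.003,"ry": 0.116,"rz": 0.009}
    - {"fingers": 0,"tx": -0.003,"ty": -0.135,"tz": 0.024,"rx": 0.003,"ry": 0.116,"rz": 0.009}
    - {"fingers": 0,"tx": -0.003,"ty": -0.135,"tz": 0.024,"rx": 0.003,"ry": 0.116,"rz": 0.009}

```text
t: 11.45
eef_pos: [576.2, -114.2, 249.1]
ee_rot: [3.141, -0.002, -3.024]
contact_force: [0.5, -0.6, -2.1]
finger_gap: 45.7
finger_force: 25.0
```

Emit:
drive_tool:
  series:
    - {"fingers": 0,"tx": 0,"ty": 0,"tz": 0,"rx": 0,"ry": 0,"rz": 0}
    - {"fingers": 0,"tx": 0,"ty": 0,"tz": 0,"rx": 0,"ry": 0,"rz": 0}
    - {"fingers": 0,"tx": 0,"ty": 0,"tz": 0,"rx": 0,"ry": 0,"rz": 0}
    - {"fingers": 0,"tx": 0,"ty": 0,"tz": 0,"rx": 0,"ry": 0,"rz": 0}
    - {"fingers": 0,"tx": 0,"ty": 0,"tz": 0,"rx": 0,"ry": 0,"rz": 0}

```text
t: 12.08
eef_pos: [576.3, -113.1, 249.5]
ee_rot: [3.141, 0.001, -3.024]
contact_force: [-0.1, 0.9, -2.2]
finger_gap: 45.6
finger_force: 25.0
```

```bash
python3 - <<'E'
from h import *
s=sense();print(s['eef_pos'],s['ee_rot'],s['finger_gap'])
im,d=shot('wrist','w3')
cv2.imwrite('pics/w3b.png',cv2.resize(im,(800,600),interpolation=cv2.INTER_CUBIC))
E
```

```text
[ 576.25005897 -113.09257364  249.51957636] [ 3.14126905e+00  6.13477953e-04 -3.02368714e+00] 45.633429010009074
wrist {'fov_y': 66.29031209781633, 'cx': 253.6935818980791, 'cy': 191.57265851523286} [[-0.12, -0.95, -0.28, 499.29], [0.99, -0.11, -0.03, -122.78], [0.0, -0.28, 0.96, 415.11], [0.0, 0.0, 0.0, 1.0]]
```

View pics/w3b.png

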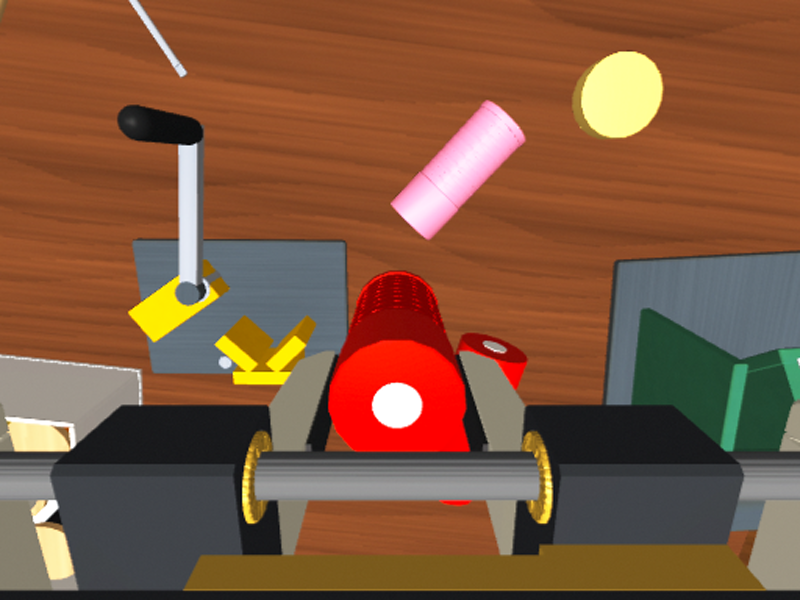

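The bobbin is held upright, with its cap at (397,405). The clamp is at left: plate corners (133,241) and (346,241), pivot (188,292), grip top (134,122), and the V at (262,350). One enlarged crop for precision.

```bash
python3 - <<'E'
from h import *
im=cv2.imread('pics/w3.png'); cv2.imwrite('pics/w3c.png',cv2.resize(im[150:250,80:213],(798,600),interpolation=cv2.INTER_CUBIC))
E
```

View pics/w3c.png

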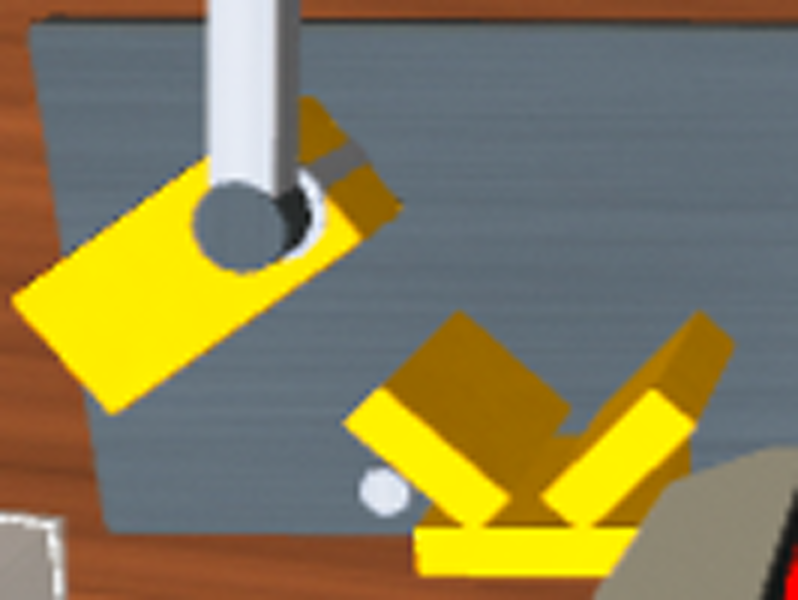

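```bash
python3 - <<'E'
from h import *
z=np.load('pics/w3.npz');T=z['T'];f=192/np.tan(np.radians(z['fov'])/2)
def hit(x,y,zz,full=False):
    u,v=(x/1.5625,y/1.5625) if full else (80+x/6,150+y/6)
    q=T[:3,:3]@np.array([(u-z['c'][0])/f,-(v-z['c'][1])/f,-1]);o=T[:3,3];return (o+q*(zz-o[2])/q[2])
L=[hit(382,388,65),hit(510,497,65)]; Rr=[hit(655,388,65),hit(541,494,65)]
print('V pts',[a.round(1) for a in L+Rr])
def line(a,b,inside):
    t=(b-a)[:2];n=np.array([-t[1],t[0]])/np.linalg.norm(t); 
    if (inside-a[:2])@n<0:n=-n
    return n,n@a[:2]+23
ins=np.array([630,-215.]); n1,c1=line(*L,ins);n2,c2=line(*Rr,ins)
N=np.linalg.solve(np.array([n1,n2]),[c1,c2]); print('nest',N,n1,n2); b=-(n1+n2); print('V yaw',np.degrees(np.arctan2(b[1],b[0])))
a,bb=hit(133,241,12,1),hit(346,241,12,1); e=a-bb; print('plate front',a,bb,np.degrees(np.arctan2(e[0],-e[1])),np.linalg.norm(e))
C=R.from_euler('z',6.7,degrees=True)
pv=hit(241,227,64); g=hit(134,122,132,1); gb=hit(194,133,57,1)
print('pivot',pv,'O',pv-C.apply([-29,-58,0])); print('grip top',g,'O',g-C.apply([-153,-43,0]),'bot',gb)
P,im,d=cloud('w3'); print(P[150+227//6,80+241//6],P[150+450//6,80+450//6])
E
```

```text
V pts [array([ 648.9, -245.6,   65. ]), array([ 670.9, -217.8,   65. ]), array([ 642.1, -188.2,   65. ]), array([ 669.4, -211.2,   65. ])]
nest [ 641.53841506 -217.82038116] [-0.78373857  0.62109086] [-0.64467396 -0.76445764]
V yaw 5.73146334825697
plate front [ 591.69662304 -345.39153492   12.        ] [ 569.51776095 -158.94056449   12.        ] 6.783616820073771 187.76545555286773
pivot [ 617.02610214 -275.33115947   64.        ] O [ 639.06114822 -214.34381042   64.        ]
grip top [ 494.31724325 -275.58104176  132.        ] O [ 641.25551094 -215.02408105  132.        ] bot [ 495.44233575 -272.65819825   57.        ]
[ 618.03834093 -278.23506102   57.77279433] [ 661.75625017 -231.17912517   64.25612539]
```

```bash
python3 - <<'E'
from h import *
z=np.load('pics/w3.npz');T=z['T'];f=192/np.tan(np.radians(z['fov'])/2)
P,im,d=cloud('w3'); s=sense()
u,v=397/1.5625,405/1.5625; print('hub depth pt',P[int(v),int(u)])
q=T[:3,:3]@np.array([(u-z['c'][0])/f,-(v-z['c'][1])/f,-1]);o=T[:3,3]; hub=o+q*(s['eef_pos'][2]+31.3-o[2])/q[2]
C=R.from_euler('z',6.7,degrees=True); off=C.inv().apply(hub-s['eef_pos']); print('hub',hub,'off clamp axes',off)
N=np.array([640.5,-216.7,0])
p=N+C.apply([-5,0,130]); plan(p,down(6.7),5); plan(N+C.apply([-5,0,93]),down(6.7),5)
E
```

```text
hub depth pt [ 574.57017922 -113.58075825  280.38957818]
hub [ 574.484561   -113.55033191  280.73742284] off clamp axes [-1.80535509 -0.17831369 31.3       ]
t 12.12 pos [ 576.3 -113.2  249.4] rot [ 3.141  0.    -3.024] F [-0.6  0.3 -1.5] gap 45.7
total tool shift mm [ -46.6 -110.4  119.4] turn deg [0.02 0.02 0.05]
rows 5 t [-0.0466 -0.1104  0.1194] r [0.0001 0.0002 0.0003]
t 12.12 pos [ 576.3 -113.2  249.4] rot [ 3.141  0.    -3.024] F [-0.6  0.3 -1.5] gap 45.7
total tool shift mm [ -46.6 -110.4  156.4] turn deg [0.02 0.02 0.05]
rows 5 t [-0.0466 -0.1104  0.1564] r [0.0001 0.0002 0.0003]
```

Emit:
drive_tool:
  series:
    - {"fingers": 0,"tx": -0.049,"ty": -0.11,"tz": 0.07,"rx": 0,"ry": 0,"rz": 0}
    - {"fingers": 0,"tx": -0.049,"ty": -0.11,"tz": 0.09,"rx": 0,"ry": 0,"rz": 0}
    - {"fingers": 0,"tx": -0.049,"ty": -0.11,"tz": 0.09,"rx": 0,"ry": 0,"rz": 0}
    - {"fingers": 0,"tx": -0.049,"ty": -0.11,"tz": 0.09,"rx": 0,"ry": 0,"rz": 0}
    - {"fingers": 0,"tx": -0.049,"ty": -0.112,"tz": 0.05,"rx": 0,"ry": 0,"rz": 0}

```text
t: 12.75
eef_pos: [638.1, -217.7, 170.1]
ee_rot: [3.141, -0.001, -3.024]
contact_force: [-0.2, -0.3, -1.1]
finger_gap: 45.9
finger_force: 25.0
```

Emit:
drive_tool:
  series:
    - {"fingers": 0,"tx": 0,"ty": 0,"tz": 0,"rx": 0,"ry": 0,"rz": 0}
    - {"fingers": 0,"tx": 0,"ty": 0,"tz": 0,"rx": 0,"ry": 0,"rz": 0}
    - {"fingers": 0,"tx": 0,"ty": 0,"tz": 0.05,"rx": 0,"ry": 0,"rz": 0}
    - {"fingers": 0,"tx": 0,"ty": 0,"tz": 0.08,"rx": 0,"ry": 0,"rz": 0}
    - {"fingers": 0,"tx": 0,"ty": 0,"tz": 0.05,"rx": 0,"ry": 0,"rz": 0}

```text
t: 13.38
eef_pos: [637.5, -216.8, 133.5]
ee_rot: [3.14, -0.001, -3.024]
contact_force: [0.2, 0.3, -2.0]
finger_gap: 45.6
finger_force: 25.0
```

```bash
python3 - <<'E'
from h import *
C=R.from_euler('z',6.7,degrees=True);N=np.array([640.5,-216.7,0])
plan(N+C.apply([-2.5,0,91]),down(6.7),5)
E
```

```text
t 13.38 pos [ 637.5 -216.8  133.5] rot [ 3.140e+00 -1.000e-03 -3.024e+00] F [ 0.2  0.3 -2. ] gap 45.6
total tool shift mm [-0.6 -0.3 42.5] turn deg [ 0.06 -0.06  0.05]
rows 5 t [-0.0006 -0.0003  0.0425] r [ 0.0004 -0.0004  0.0003]
```

Emit:
drive_tool:
  series:
    - {"fingers": 0,"tx": 0,"ty": 0,"tz": 0.05,"rx": 0,"ry": 0,"rz": 0}
    - {"fingers": 0,"tx": 0,"ty": 0,"tz": 0.05,"rx": 0,"ry": 0,"rz": 0}
    - {"fingers": 0,"tx": 0,"ty": 0,"tz": 0.05,"rx": 0,"ry": 0,"rz": 0}
    - {"fingers": 0,"tx": 0,"ty": 0,"tz": 0.03,"rx": 0,"ry": 0,"rz": 0}
    - {"fingers": 0,"tx": 0,"ty": 0,"tz": 0.01,"rx": 0,"ry": 0,"rz": 0}

```text
t: 14.0
eef_pos: [637.9, -217.2, 96.8]
ee_rot: [3.141, -0.0, -3.024]
contact_force: [-0.3, -0.1, -1.6]
finger_gap: 45.6
finger_force: 25.0
```

Emit:
drive_tool:
  series:
    - {"fingers": 0,"tx": 0,"ty": 0,"tz": 0.005,"rx": 0,"ry": 0,"rz": 0}
    - {"fingers": 0,"tx": 0,"ty": 0,"tz": 0.005,"rx": 0,"ry": 0,"rz": 0}
    - {"fingers": 0,"tx": 0,"ty": 0,"tz": 0,"rx": 0,"ry": 0,"rz": 0}
    - {"fingers": 0,"tx": 0,"ty": 0,"tz": 0,"rx": 0,"ry": 0,"rz": 0}
    - {"fingers": 0,"tx": 0,"ty": 0,"tz": 0,"rx": 0,"ry": 0,"rz": 0}

```text
t: 14.62
eef_pos: [638.0, -217.2, 95.3]
ee_rot: [3.141, 0.0, -3.024]
contact_force: [-0.1, -1.2, -1.9]
finger_gap: 45.6
finger_force: 25.0
```

Emit:
drive_tool:
  series:
    - {"fingers": 0,"tx": 0,"ty": 0,"tz": 0.005,"rx": 0,"ry": 0,"rz": 0}
    - {"fingers": 0,"tx": 0,"ty": 0,"tz": 0.005,"rx": 0,"ry": 0,"rz": 0}
    - {"fingers": 0,"tx": 0,"ty": 0,"tz": 0.005,"rx": 0,"ry": 0,"rz": 0}
    - {"fingers": 0,"tx": 0,"ty": 0,"tz": 0,"rx": 0,"ry": 0,"rz": 0}
    - {"fingers": 0,"tx": 0,"ty": 0,"tz": 0,"rx": 0,"ry": 0,"rz": 0}

```text
t: 15.25
eef_pos: [638.0, -217.2, 92.2]
ee_rot: [3.141, 0.0, -3.024]
contact_force: [-0.0, -0.5, -2.3]
finger_gap: 45.6
finger_force: 25.0
```

Emit:
drive_tool:
  series:
    - {"fingers": 0,"tx": 0,"ty": 0,"tz": 0.004,"rx": 0,"ry": 0,"rz": 0}
    - {"fingers": 0,"tx": 0,"ty": 0,"tz": 0.004,"rx": 0,"ry": 0,"rz": 0}
    - {"fingers": 0,"tx": 0,"ty": 0,"tz": 0,"rx": 0,"ry": 0,"rz": 0}
    - {"fingers": 0,"tx": 0,"ty": 0,"tz": 0,"rx": 0,"ry": 0,"rz": 0}
    - {"fingers": 0,"tx": 0,"ty": 0,"tz": 0,"rx": 0,"ry": 0,"rz": 0}

```text
t: 15.88
eef_pos: [638.2, -217.2, 91.1]
ee_rot: [3.141, 0.001, -3.024]
contact_force: [-0.0, 0.3, 6.0]
finger_gap: 45.3
finger_force: 25.0
```

On the base at z≈91, as predicted. Nudging it into the V.

Emit:
drive_tool:
  series:
    - {"fingers": 0,"tx": -0.004,"ty": 0,"tz": -0.002,"rx": 0,"ry": 0,"rz": 0}
    - {"fingers": 0,"tx": -0.004,"ty": 0,"tz": 0,"rx": 0,"ry": 0,"rz": 0}
    - {"fingers": 0,"tx": -0.004,"ty": 0,"tz": 0,"rx": 0,"ry": 0,"rz": 0}
    - {"fingers": 0,"tx": -0.004,"ty": 0,"tz": 0,"rx": 0,"ry": 0,"rz": 0}
    - {"fingers": 0,"tx": 0,"ty": 0,"tz": 0,"rx": 0,"ry": 0,"rz": 0}

```text
t: 16.5
eef_pos: [641.1, -216.9, 90.8]
ee_rot: [3.141, -0.0, -3.024]
contact_force: [-1.6, -1.2, 0.9]
finger_gap: 45.7
finger_force: 25.0
```

Emit:
drive_tool:
  series:
    - {"fingers": 0,"tx": -0.004,"ty": 0,"tz": 0,"rx": 0,"ry": 0,"rz": 0}
    - {"fingers": 0,"tx": -0.004,"ty": 0,"tz": 0,"rx": 0,"ry": 0,"rz": 0}
    - {"fingers": 0,"tx": 0,"ty": 0,"tz": 0,"rx": 0,"ry": 0,"rz": 0}
    - {"fingers": 0,"tx": 0,"ty": 0,"tz": 0,"rx": 0,"ry": 0,"rz": 0}
    - {"fingers": 0,"tx": 0,"ty": 0,"tz": 0,"rx": 0,"ry": 0,"rz": 0}

```text
t: 17.12
eef_pos: [642.6, -216.7, 90.9]
ee_rot: [3.141, -0.0, -3.024]
contact_force: [-3.8, -2.4, -0.9]
finger_gap: 45.9
finger_force: 25.0
```

Emit:
drive_tool:
  series:
    - {"fingers": 1,"tx": 0,"ty": 0,"tz": 0,"rx": 0,"ry": 0,"rz": 0}
    - {"fingers": 1,"tx": 0,"ty": 0,"tz": 0,"rx": 0,"ry": 0,"rz": 0}
    - {"fingers": 1,"tx": 0,"ty": 0,"tz": 0,"rx": 0,"ry": 0,"rz": 0}
    - {"fingers": 1,"tx": 0,"ty": 0,"tz": 0,"rx": 0,"ry": 0,"rz": 0}
    - {"fingers": 1,"tx": 0,"ty": 0,"tz": -0.02,"rx": 0,"ry": 0,"rz": 0}

```text
t: 17.75
eef_pos: [642.6, -216.6, 94.9]
ee_rot: [3.141, -0.0, -3.024]
contact_force: [0.3, -0.3, 0.7]
finger_gap: 90.5
finger_force: 0.0
```

Emit:
drive_tool:
  series:
    - {"fingers": 1,"tx": 0,"ty": 0,"tz": -0.06,"rx": 0,"ry": 0,"rz": 0}
    - {"fingers": 1,"tx": 0,"ty": 0,"tz": -0.1,"rx": 0,"ry": 0,"rz": 0}
    - {"fingers": 1,"tx": 0,"ty": 0,"tz": -0.12,"rx": 0,"ry": 0,"rz": 0}
    - {"fingers": 1,"tx": 0,"ty": 0,"tz": -0.12,"rx": 0,"ry": 0,"rz": 0}
    - {"fingers": 0,"tx": 0,"ty": 0,"tz": -0.08,"rx": 0,"ry": 0,"rz": 0}

```text
t: 18.38
eef_pos: [643.1, -216.8, 193.8]
ee_rot: [-3.141, 0.002, -3.024]
contact_force: [-0.1, 0.4, -1.0]
finger_gap: 86.9
finger_force: 0.0
```

```bash
python3 - <<'E'
from h import *
shot('wrist','w4'); shot('side','s4'); im=cv2.imread('pics/w4.png'); sd=cv2.imread('pics/s4.png')
cv2.imwrite('pics/v4.png',cv2.resize(np.hstack([im,cv2.resize(sd[200:320,240:400],(512,384),interpolation=cv2.INTER_CUBIC)]),(800,300)))
print('q',sense()['q'].round(2))
C=R.from_euler('z',6.7,degrees=True);O=np.array([640.5,-216.2,0])
n=np.array([np.cos(np.radians(50)),np.sin(np.radians(50)),0])
plan(O+C.apply(np.array([-153,-43,0])-n*40+[0,0,165]),down(56.7),10)
E
```

```text
wrist {'fov_y': 66.29031209781633, 'cx': 253.6935818980791, 'cy': 191.57265851523286} [[-0.12, -0.95, -0.28, 565.83], [0.99, -0.11, -0.03, -226.35], [-0.0, -0.28, 0.96, 359.23], [0.0, 0.0, 0.0, 1.0]]
side {'fov_y': 56.27403847175175, 'cx': 252.05580511528916, 'cy': 194.26151078747316} [[0.9, 0.23, -0.38, 58.93], [-0.44, 0.5, -0.75, -881.64], [0.01, 0.83, 0.55, 855.41], [0.0, 0.0, 0.0, 1.0]]
q [-0.36  0.13  1.47  0.    1.54 -2.05]
t 18.48 pos [ 643.3 -216.9  193.8] rot [-3.141e+00  3.000e-03 -3.024e+00] F [ 0.1  0.7 -0.1] gap 79.6
total tool shift mm [181.6 -72.5  28.3] turn deg [ -0.13   0.14 -49.96]
rows 10 t [0.1009 0.0013 0.0142] r [-0.0004  0.0005 -0.1665]
```

View pics/v4.png

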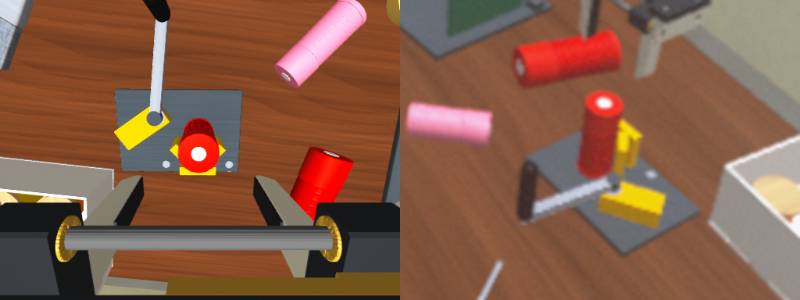

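The wrist and side views show the bobbin standing upright in the V (wrist part at (199,152), side part at (602,135)), with the lever open. Turning the tool further that way would run joint 6 out of range, so I'll use the half-turned equivalent.

```bash
python3 - <<'E'
from h import *
C=R.from_euler('z',6.7,degrees=True);O=np.array([640.5,-216.2,0])
n=np.array([np.cos(np.radians(50)),np.sin(np.radians(50)),0])
p=O+C.apply(np.array([-153,-43,0])-n*40+[0,0,165]); print(p)
plan(p,down(56.7-180),15)
E
```

```text
[ 471.6008196  -310.18925516  165.        ]
t 18.48 pos [ 643.3 -216.9  193.8] rot [-3.141e+00  3.000e-03 -3.024e+00] F [ 0.1  0.7 -0.1] gap 79.6
total tool shift mm [181.6 -72.5  28.3] turn deg [  0.17   0.16 130.04]
rows 15 t [ 0.0107 -0.0808  0.0096] r [0.0004 0.0004 0.289 ]
```

Emit:
drive_tool:
  series:
    - {"fingers": 0,"tx": 0.011,"ty": -0.081,"tz": 0.01,"rx": 0,"ry": 0,"rz": 0.289}
    - {"fingers": 0,"tx": 0.011,"ty": -0.081,"tz": 0.01,"rx": 0,"ry": 0,"rz": 0.289}
    - {"fingers": 0,"tx": 0.011,"ty": -0.081,"tz": 0.01,"rx": 0,"ry": 0,"rz": 0.289}
    - {"fingers": 0,"tx": 0.011,"ty": -0.081,"tz": 0.01,"rx": 0,"ry": 0,"rz": 0.289}
    - {"fingers": 0,"tx": 0.011,"ty": -0.081,"tz": 0.01,"rx": 0,"ry": 0,"rz": 0.289}

```text
t: 19.1
eef_pos: [617.1, -292.9, 179.9]
ee_rot: [3.141, -0.002, 2.498]
contact_force: [-0.6, -0.6, -0.5]
finger_gap: 29.4
finger_force: 0.0
```

Emit:
drive_tool:
  series:
    - {"fingers": 0,"tx": 0.011,"ty": -0.081,"tz": 0.01,"rx": 0,"ry": 0,"rz": 0.289}
    - {"fingers": 0,"tx": 0.011,"ty": -0.081,"tz": 0.01,"rx": 0,"ry": 0,"rz": 0.289}
    - {"fingers": 0,"tx": 0.011,"ty": -0.081,"tz": 0.01,"rx": 0,"ry": 0,"rz": 0.289}
    - {"fingers": 0,"tx": 0.011,"ty": -0.081,"tz": 0.01,"rx": 0,"ry": 0,"rz": 0.289}
    - {"fingers": 0,"tx": 0.011,"ty": -0.081,"tz": 0.01,"rx": 0,"ry": 0,"rz": 0.289}

```text
t: 19.73
eef_pos: [546.5, -330.5, 169.9]
ee_rot: [-3.141, -0.001, 1.741]
contact_force: [0.4, 0.6, 0.7]
finger_gap: 0.7
finger_force: 0.0
```

Emit:
drive_tool:
  series:
    - {"fingers": 0,"tx": 0.011,"ty": -0.081,"tz": 0.01,"rx": 0,"ry": 0,"rz": 0.289}
    - {"fingers": 0,"tx": 0.011,"ty": -0.081,"tz": 0.01,"rx": 0,"ry": 0,"rz": 0.289}
    - {"fingers": 0,"tx": 0.011,"ty": -0.081,"tz": 0.01,"rx": 0,"ry": 0,"rz": 0.289}
    - {"fingers": 0,"tx": 0.011,"ty": -0.081,"tz": 0.01,"rx": 0,"ry": 0,"rz": 0.289}
    - {"fingers": 0,"tx": 0.011,"ty": -0.081,"tz": 0.01,"rx": 0,"ry": 0,"rz": 0.289}

```text
t: 20.35
eef_pos: [469.3, -309.4, 160.1]
ee_rot: [-3.14, -0.0, 0.984]
contact_force: [0.4, -0.9, -0.2]
finger_gap: 0.2
finger_force: 0.0
```

```bash
cat > lv.py <<'E'
from h import *
import sys
C=R.from_euler('z',6.7,degrees=True);O=np.array([640.5,-216.2,0])
n=np.array([np.cos(np.radians(50)),np.sin(np.radians(50)),0])
def at(th,gap=0,z=72):
    a=np.arctan2(15,-124)-th; g=np.array([-29+125*np.cos(a),-58+125*np.sin(a),0]); return O+C.apply(g-n*(17.5+gap)+[0,0,z])
th,gap,z,N=map(float,sys.argv[1:5]); plan(at(th,gap,z),down(56.7-180),int(N))
E
python3 lv.py 0 18 72 5
```

```text
t 20.35 pos [ 469.3 -309.4  160.1] rot [-3.14  -0.     0.984] F [ 0.4 -0.9 -0.2] gap 0.2
total tool shift mm [ 5.   2.3 88.1] turn deg [-0.07 -0.02 -0.32]
rows 5 t [0.005  0.0023 0.0881] r [-0.0005 -0.0002 -0.0021]
```

Emit:
drive_tool:
  series:
    - {"fingers": 0,"tx": 0.005,"ty": 0.002,"tz": 0.06,"rx": 0,"ry": 0,"rz": 0}
    - {"fingers": 0,"tx": 0.005,"ty": 0.002,"tz": 0.1,"rx": 0,"ry": 0,"rz": 0}
    - {"fingers": 0,"tx": 0.005,"ty": 0.002,"tz": 0.1,"rx": 0,"ry": 0,"rz": 0}
    - {"fingers": 0,"tx": 0.005,"ty": 0.002,"tz": 0.1,"rx": 0,"ry": 0,"rz": 0}
    - {"fingers": 0,"tx": 0.005,"ty": 0.002,"tz": 0.08,"rx": 0,"ry": 0,"rz": -0.01}

```text
t: 20.98
eef_pos: [474.4, -306.3, 71.0]
ee_rot: [-3.14, -0.0, 0.995]
contact_force: [-0.0, 0.1, 0.8]
finger_gap: 0.7
finger_force: 0.0
```

```bash
python3 lv.py 0 18 72 5; python3 - <<'E'
import sys; sys.argv=['',0,0,72,5]
from lv import *
T=down(56.7-180); q=[at(0,18)]+[at(t) for t in (0,.1,.2,.3,.4,.5,.6,.7,.8,.9,1.0,1.1)]
for a,b in zip(q,q[1:]): print((T.inv().apply(b-a)/200).round(4))
E
```

```text
t 20.98 pos [ 474.4 -306.3   71. ] rot [-3.14  -0.     0.995] F [-0.   0.1  0.8] gap 0.7
total tool shift mm [-0.3 -0.3 -1. ] turn deg [-0.09 -0.03  0.33]
rows 5 t [-0.0003 -0.0003 -0.001 ] r [-0.0006 -0.0002  0.0022]
t 20.98 pos [ 474.4 -306.3   71. ] rot [-3.14  -0.     0.995] F [-0.   0.1  0.8] gap 0.7
total tool shift mm [17.7 -0.2 -1. ] turn deg [-0.09 -0.03  0.33]
rows 5 t [ 0.0177 -0.0002 -0.001 ] r [-0.0006 -0.0002  0.0022]
[ 0.09 -0.    0.  ]
[ 0.054  -0.0315  0.    ]
[ 0.0568 -0.0259  0.    ]
[ 0.0591 -0.0201  0.    ]
[ 0.0609 -0.0141  0.    ]
[ 0.062 -0.008  0.   ]
[ 0.0624 -0.0017  0.    ]
[0.0623 0.0045 0.    ]
[0.0615 0.0107 0.    ]
[0.0602 0.0168 0.    ]
[0.0582 0.0227 0.    ]
[0.0556 0.0284 0.    ]
```

Emit:
drive_tool:
  series:
    - {"fingers": 0,"tx": 0.045,"ty": 0,"tz": 0,"rx": 0,"ry": 0,"rz": 0}
    - {"fingers": 0,"tx": 0.045,"ty": 0,"tz": 0,"rx": 0,"ry": 0,"rz": 0}
    - {"fingers": 0,"tx": 0.027,"ty": -0.016,"tz": 0,"rx": 0,"ry": 0,"rz": 0}
    - {"fingers": 0,"tx": 0.027,"ty": -0.016,"tz": 0,"rx": 0,"ry": 0,"rz": 0}
    - {"fingers": 0,"tx": 0.057,"ty": -0.026,"tz": 0,"rx": 0,"ry": 0,"rz": 0}

```text
t: 21.6
eef_pos: [485.9, -266.5, 73.2]
ee_rot: [-3.14, 0.002, 0.994]
contact_force: [-10.1, -3.3, -2.9]
finger_gap: 0.6
finger_force: 4.6
```

Emit:
drive_tool:
  series:
    - {"fingers": 0,"tx": 0.059,"ty": -0.02,"tz": 0,"rx": 0,"ry": 0,"rz": 0}
    - {"fingers": 0,"tx": 0.061,"ty": -0.014,"tz": 0,"rx": 0,"ry": 0,"rz": 0}
    - {"fingers": 0,"tx": 0.062,"ty": -0.008,"tz": 0,"rx": 0,"ry": 0,"rz": 0}
    - {"fingers": 0,"tx": 0.062,"ty": -0.002,"tz": 0,"rx": 0,"ry": 0,"rz": 0}
    - {"fingers": 0,"tx": 0.062,"ty": 0.0045,"tz": 0,"rx": 0,"ry": 0,"rz": 0}

```text
t: 22.22
eef_pos: [514.0, -210.3, 73.7]
ee_rot: [3.141, -0.0, 0.995]
contact_force: [-3.3, -3.0, 0.9]
finger_gap: 0.4
finger_force: 1.4
```

```bash
python3 lv.py 0.7 0 72 1; python3 - <<'E'
from h import *
im,_=shot('wrist','w5')
E
```

```text
t 22.23 pos [ 514.  -210.3   73.7] rot [ 3.141 -0.     0.995] F [-3.3 -3.   0.9] gap 0.4
total tool shift mm [-0.8 -0.1  1.7] turn deg [ 0.04 -0.02  0.3 ]
rows 1 t [-0.0042 -0.0003  0.0087] r [ 0.0013 -0.0006  0.01  ]
wrist {'fov_y': 66.29031209781633, 'cx': 253.6935818980791, 'cy': 191.57265851523286} [[0.84, 0.52, 0.15, 558.4], [-0.54, 0.8, 0.24, -144.44], [0.0, -0.28, 0.96, 239.37], [0.0, 0.0, 0.0, 1.0]]
```

View pics/w5.png

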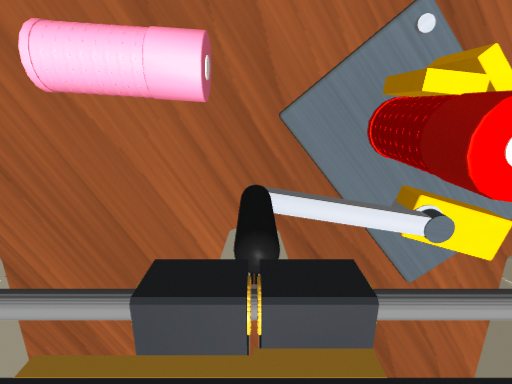

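The grip at (256,220) rides centred on the fingertips, and the bobbin at (450,145) is untouched. Pushing on past the lever's centre.

Emit:
drive_tool:
  series:
    - {"fingers": 0,"tx": 0.061,"ty": 0.011,"tz": 0,"rx": 0,"ry": 0,"rz": 0}
    - {"fingers": 0,"tx": 0.06,"ty": 0.017,"tz": 0,"rx": 0,"ry": 0,"rz": 0}
    - {"fingers": 0,"tx": 0.058,"ty": 0.023,"tz": 0,"rx": 0,"ry": 0,"rz": 0}
    - {"fingers": 0,"tx": 0,"ty": 0,"tz": 0,"rx": 0,"ry": 0,"rz": 0}
    - {"fingers": 0,"tx": 0,"ty": 0,"tz": 0,"rx": 0,"ry": 0,"rz": 0}

```text
t: 22.9
eef_pos: [541.5, -186.4, 72.9]
ee_rot: [-3.141, -0.0, 0.995]
contact_force: [0.6, 0.5, -0.6]
finger_gap: 0.4
finger_force: 0.0
```

Emit:
drive_tool:
  series:
    - {"fingers": 0,"tx": -0.05,"ty": 0,"tz": 0,"rx": 0,"ry": 0,"rz": 0}
    - {"fingers": 0,"tx": -0.1,"ty": 0,"tz": 0,"rx": 0,"ry": 0,"rz": 0}
    - {"fingers": 0,"tx": -0.15,"ty": 0,"tz": -0.1,"rx": 0,"ry": 0,"rz": 0}
    - {"fingers": 0,"tx": -0.1,"ty": 0,"tz": -0.2,"rx": 0,"ry": 0,"rz": 0}
    - {"fingers": 0,"tx": 0,"ty": 0,"tz": -0.2,"rx": 0,"ry": 0,"rz": 0}

```text
t: 23.52
eef_pos: [496.2, -255.6, 174.1]
ee_rot: [-3.141, -0.0, 0.992]
contact_force: [0.3, -0.5, -0.3]
finger_gap: 0.3
finger_force: 0.0
```

```bash
python3 - <<'E'
from h import *
a,_=shot('top','t6'); b,_=shot('side','s6')
a=cv2.resize(a[120:220,290:390],(600,600),interpolation=cv2.INTER_CUBIC);b=cv2.resize(b[200:320,240:400],(800,600),interpolation=cv2.INTER_CUBIC)
cv2.imwrite('pics/v6.png',cv2.resize(np.hstack([a,b]),(800,343)))
P,im,d=cloud('t6')
H=cv2.cvtColor(im,cv2.COLOR_BGR2HSV)
z=np.s_[120:215,290:370];Q=P[z].reshape(-1,3);h=H[z].reshape(-1,3)
k=(h[:,2]<50)&(Q[:,2]>90)&(Q[:,2]<150);C=R.from_euler('z',6.7,degrees=True);O=np.array([640.5,-216.2,0])
print('grip clamp axes',k.sum(),C.inv().apply(Q[k]-O).mean(0) if k.any() else None)
r=((h[:,0]<8)|(h[:,0]>172))&(h[:,1]>150)&(Q[:,2]>115); print('cap',r.sum(),C.inv().apply(Q[r]-O).mean(0) if r.any() else None)
E
```

```text
top {'fov_y': 45.95914830829591, 'cx': 252.26802853481385, 'cy': 191.35051948906812} [[0.01, 0.99, -0.17, 273.84], [-1.0, 0.01, -0.02, -21.35], [-0.02, 0.17, 0.99, 1481.46], [0.0, 0.0, 0.0, 1.0]]
side {'fov_y': 56.27403847175175, 'cx': 252.05580511528916, 'cy': 194.26151078747316} [[0.9, 0.23, -0.38, 58.93], [-0.44, 0.5, -0.75, -881.64], [0.01, 0.83, 0.55, 855.41], [0.0, 0.0, 0.0, 1.0]]
grip clamp axes 22 [-32.33789312  69.31099577 121.70235848]
cap 130 [ 1.22337516e-01 -8.97068676e-01  1.22612415e+02]
```

View pics/v6.png

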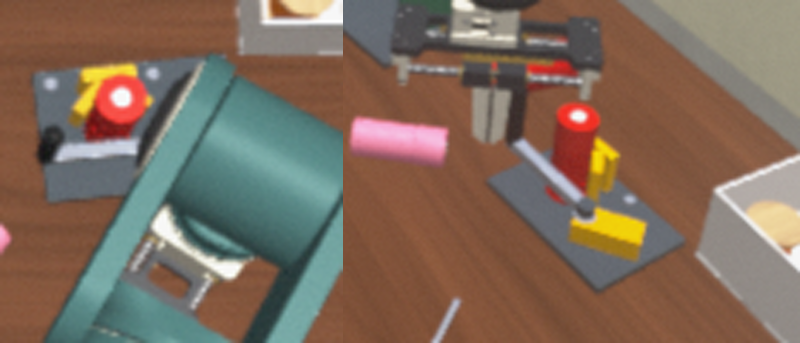

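The lever has snapped across. The grip is measured at clamp (-32,+69), against (-29,+67) for fully closed. The cap is within 1 mm of the nest with its top at z≈122, upright, and the robot is clear.

```bash
python3 -c "
from cell import *
print(finish_job())"
```

```text
the job is handed in; nothing more can be done
None
```

The red bobbin stands upright in the V-block with the lever snapped closed on it, and the job is handed in at about 24 s; blue was still latched when last seen after the spring-out, and the arm touched nothing else on the bench that I know of.

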